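# Take the stacked coffee drip pot apart for serving

### The arm

A 7-joint arm with a two-finger parallel gripper is mounted at the origin on a cart in front of the work surface, level with it; the furniture and walls round the work are solid. World frame = base frame: x ahead of the robot, y to its left, z up, the work surface at z = 0. Lengths are in mm, angles in rad, forces in N, time in s.
With the tool pointing down it reaches from about 425 to 925 mm from the base axis. Payload 6.8 kg.
Tool frame: the origin (TCP) lies on the centre line of the jaws, within the pads' length; the fingertips stand 11 mm ahead of it and the grasp point (between the pads) lies 8 mm behind it; z points along the fingers, y is the line along which they close (so a half turn about z gives the same grasp; the last joint's range is limited). The gripper opens to 85 mm and grips with 20 to 120 N. Pads are 22 mm wide; open, the fingers measure 114 mm over their backs; the gripper's body (76 mm by 85 mm) begins 54 mm behind the grasp point. The pads swing forward as they close: fully open they stand 13 mm farther back than shut.
Start: joints at [1.087, 0.477, 0.022, 1.555, -0.011, 1.109, -0.083], TCP at [247.747, -627.909, 222.208] pointing down, gripper open.
Joint ranges: [-2.96, 2.96], [-0.34, 2.1], [-1.41, 1.46], [0.24, 2.44], [-1.37, 4.51], [0.17, 1.92], [-2.96, 2.96]. Speed limits (rad/s): [2.39, 2.39, 3.14, 3.14, 3.14, 3.14, 3.14].

### API

Orientations are given as a rotation vector (axis times angle).
In Python, from bench import robot gives the robot as it stands. The module is installed in compiled form; this text tells all that it offers.
- The arm moves only by the shell command python3 -m jog 'ROWS'. ROWS is JSON, one flat list of numbers, 5 for each row, row after row: the shift along the world's x, y, z in units of 50 mm (1.0 is 50 mm), then the turn about the world's z in degrees, then the closure, from 0 (fully open) to 1 (shut). In form: [dx, dy, dz, yaw, jaw, dx, dy, dz, yaw, jaw, ...]. A call has 1 to 20 rows; each row shifts and turns the commanded pose from where the row before left it; what a row does not reach is not made up. A row lasts 1/8 s, in which the tool goes at most 62.5 mm and 10.7 degrees, less where a joint would pass 70% of its speed; a pose out of reach is approached as far as the arm can. A call is refused whole if a number of a shift passes 1 or a number of a turn 10.7, either way. A call with a gripper value outside its range is refused whole. The fingers move at their own pace and stop on an object; the grip force is fixed at half the most. Time passes only in rows, so rows that do not move let the fingers close. It gives the time, the measured TCP pose, the force, the opening and the grip force at its end, in the units of the state.
- robot.sense(): the state, without advancing time (a new reading comes with each control period).
- robot.read_camera(name): name is "scene" or "top"; returns the picture (420x560x3 uint8, red, green, blue); there is no depth.
- robot.calibration(name): a dict with "fx", "fy", "cx", "cy" (pixels), "dist" ([k1, k2, p1, p2, k3] as OpenCV has them; the pictures are not rectified), "position" and "orientation" of the camera in the world. Camera axes: x right, y down, z forward; pixel columns grow to the right and rows downward; lengths in mm; the calibration is good to about 2 mm. A picture is of the moment at which its call begins. calibration takes no time and is no camera call.
- robot.sign_off(): hands the job in; it is judged then, once.
The state is a dict: "time_s": time; "joint_pos": joint angles; "joint_velocities": joint speeds; "tau": joint torques, N m; "position": TCP position; "orientation": TCP orientation; "contact_force": force on the tool from outside, world axes, zero at the start; "torque": the same for the moment, N m; "gripper_width": finger opening in mm; "gripper_force": force on a finger pad.
Only numpy, scipy, OpenCV 4.12 (cv2) and the standard library are available. Lean on these libraries where they do the work, as an engineer would, in place of code of your own. Each camera call takes 0.05 s, during which the arm holds its last target. There are 200 camera calls.

### The job

The coffee has run through the stacked china drip pot, so take the stack apart for serving: stand the water spreader in the small round dish, seat the filter section in the mouth of the drip cup, move the pot onto the warmer, and close the pot with its lid. Keep the pot upright all the while, set everything down flat and let go of it, and leave the coffee cup and the egg cup where they are.

Things in the scene. Friction and masses are not known exactly. Their poses are not given: they have to be found in the camera images.
- lid: Small round white china lid, top of the stack, 60 g. Origin: centre of underside, z up. Spigot 43 mm wide, z 0-8 mm, tapered at its end to 32; cover disc 56 mm wide, underside z = 8; grip the knob, 16 mm wide, z 18-32. Starts loose in the spreader's mouth (origin 19 mm above the spreader's; rides along if that is lifted). Fits spreader and pot mouths alike, 2.5 mm play; can stand on the counter.
- spreader: Water spreader: shallow white china cup, under the lid, 90 g. Origin: centre of underside, z up. Spigot 52 mm wide, z 0-8 mm; flange 66 mm wide, z 8-11, with flat lugs on its +x and -x to 45 mm from the axis; straight round wall 60 mm wide outside, 48 inside, z 11-27: grip here, along its y. Starts with its spigot loose in the filter's mouth, its origin 52 mm above the filter's.
- filter_section: Filter: white china cylinder, open above, perforated floor, third piece, 160 g. Origin: centre of underside, z up. Spigot 43 mm wide, z 0-12 mm, end tapered to 32; flat shoulder at z = 12; body 68 mm wide outside, 56 inside, z 12-60: grip along its y. Flat lugs on its +x and -x at z 42-50, to 56 mm from the axis. Starts loose in the pot's mouth, shoulder on rim, origin 72 mm above the pot's.
- pot: Round-bellied white china coffee pot, bottom of the stack, 94 mm wide, 84 high, 280-490 g. Origin: centre of underside, z up; spout along +x (to 71 mm, z under 73), loop handle along -x (to 79 mm, z under 58). Foot 71 mm wide. Grip the straight neck, 60 mm wide, z 65-84, along its y. Mouth 48 mm wide, over 15 deep. Lid home: lid's origin 76 mm above the pot's.
- dish: Small round white china dish, fixed on the counter, 102 mm wide, 12 mm high; place of the spreader. Origin: centre of its underside. Flat floor at z = 5 mm, 82 mm wide; the spreader standing in it has its origin 5 mm above the dish's.
- drip_cup: Drip cup: white china cup without handle, 74 mm wide, 45 mm high, fixed on the counter, with a broad flat turned-in rim; place of the filter. Origin: centre of its underside. Mouth 48 mm wide (2.5 mm play round the filter's spigot). Filter seated, its shoulder on the rim: the filter's origin is 33 mm above the cup's.
- warmer: Warmer, fixed on the counter: round wooden base 112 mm wide with a tea light, four steel posts, round steel top ring; place of the pot. Origin: centre of its underside. The pot stands on the top at z = 50 mm, inside an upright lip 100 mm wide outside, 87 mm inside, that rises to z = 56 mm.
- cup: Coffee cup of blue and white china with a handle, 86 x 112 x 60 mm, loose, behind the work on the right. Not to be disturbed. Origin: under the middle of its outline.
- egg_cup: Egg cup of blue and white china, 47 mm wide, 50 mm high, loose, at the back of the work on the left. Not to be disturbed. Origin: centre of its underside.

How it is judged:
By the outcome, as a careful person would: the job done as asked, in the order asked, and still so for the second after the job is handed in, with the robot touching nothing.
It also fails if it takes over 128 s, if anything falls off the work surface, if the arm or the gripper's body presses on something with over 40 N, if the wrist force passes 120 N, or if a joint passes its speed limit or range.

## Working session

There is one attempt and no reset: what is moved stays moved. The work goes in short steps, Python scripts to look and compute and a shell command to move; the robot and the scene stay as the last step left them, time stands still between calls to the robot, and variables do not carry over. Pictures are saved under pics/ and viewed, at most 14 in all, crops included, and the job is handed in when it is done.

```bash
mkdir -p pics; cat > h.py <<'E'
import numpy as np,cv2
from scipy.spatial.transform import Rotation as R
from bench import robot
def snap(n,f):
    im=robot.read_camera(n); cv2.imwrite(f'pics/{f}.png',cv2.cvtColor(im,cv2.COLOR_RGB2BGR)); return im
def cam(n):
    c=robot.calibration(n); K=np.array([[c['fx'],0,c['cx']],[0,c['fy'],c['cy']],[0,0,1.]])
    return K,np.array(c['dist'],float),np.array(c['position'],float),R.from_rotvec(c['orientation']).as_matrix()
def ray(n,px):
    K,d,p,M=cam(n); u=cv2.undistortPoints(np.array(px,float).reshape(-1,1,2),K,d).reshape(-1,2)
    return p,np.c_[u,np.ones(len(u))]@M.T
def onplane(n,px,z):
    p,r=ray(n,px); return p+r*((z-p[2])/r[:,2])[:,None]
def proj(n,P):
    K,d,p,M=cam(n); q=(np.array(P,float).reshape(-1,3)-p)@M
    return cv2.projectPoints(q,np.zeros(3),np.zeros(3),K,d)[0].reshape(-1,2)
E
python3 - <<'E'
from h import *
for n in('scene','top'):
    try:
        snap(n,n+'0');c=robot.calibration(n);print(n,c)
    except Exception as e: print(e)
s=robot.sense();print(s['position'],s['orientation'],s['gripper_width'],s['time_s'])
E
```

```text
scene {'fx': 418.34884677769395, 'fy': 418.34884677769395, 'cx': 273.6152009024887, 'cy': 207.26644770673096, 'dist': array([-0.07318152,  0.        ,  0.        ,  0.        ,  0.        ]), 'position': array([ 10.59794283, 501.60367885, 838.57467336]), 'orientation': array([-1.04510277,  2.42524832, -1.01323666])}
top {'fx': 492.83243220293645, 'fy': 492.83243220293645, 'cx': 286.0544592889526, 'cy': 219.83863333511925, 'dist': array([-0.0703633,  0.       ,  0.       ,  0.       ,  0.       ]), 'position': array([ 228.93513319,   -3.06069457, 1535.12778206]), 'orientation': array([-2.11072013,  2.09394443, -0.22343991])}
[ 247.53500304 -627.38101249  221.31664473] [-3.08470938e+00 -5.86641863e-01  7.14579215e-04] 85.63294984351592 0.1
```

View pics/scene0.png

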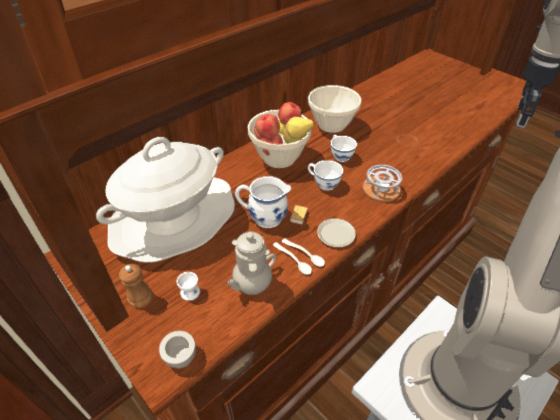

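View pics/top0.png

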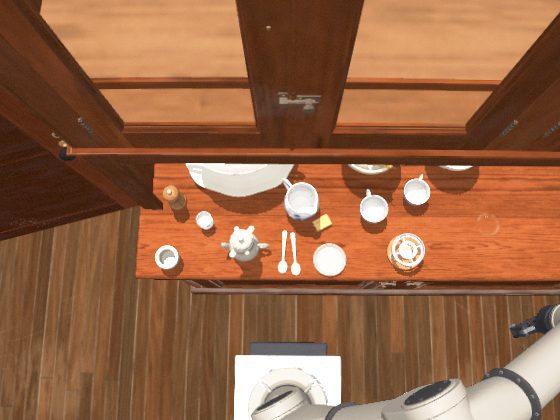

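Scene view: the stack is at about (252,265), the dish (336,233), the drip cup (177,349), the warmer (383,182), the egg cup (188,286) and two cups at (327,176) and (343,148). In the top view the stack is at (243,245), the dish (330,260), the drip cup (167,257) and the warmer (406,252).

```bash
python3 - <<'E'
from h import *
s=cv2.imread('pics/scene0.png');t=cv2.imread('pics/top0.png')
def c(im,x,y,w=66,h=75,k=4): return cv2.resize(im[y-h//2:y-h//2+h,x-w//2:x-w//2+w],(264,300),interpolation=cv2.INTER_CUBIC)
m=np.vstack([np.hstack([c(s,252,263),c(s,177,348),c(s,383,182)]),np.hstack([c(t,243,245),c(t,167,257),c(t,406,252)])])
cv2.imwrite('pics/m1.png',m)
for n,p in(('top',[[330,260],[167,257],[406,252],[243,245]]),('scene',[[336,233],[177,349],[383,190],[252,285]])):print(onplane(n,p,0).round())
E
```

```text
[[ 443. -129.    0.]
 [ 448.  385.    0.]
 [ 470. -369.    0.]
 [ 488.  145.    0.]]
[[ 448. -133.    0.]
 [ 462.  369.    0.]
 [ 463. -367.    0.]
 [ 477.  142.    0.]]
```

View pics/m1.png

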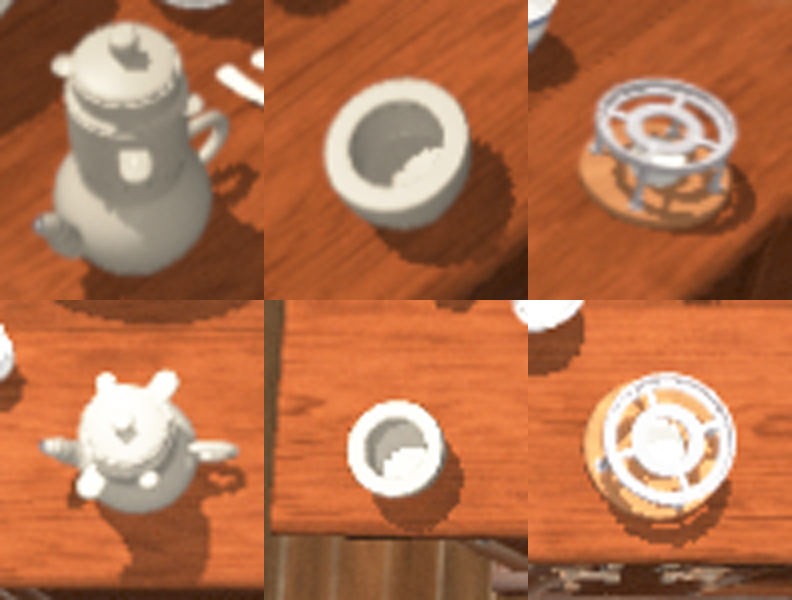

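```bash
cat >> h.py <<'E'
from scipy.optimize import least_squares
def mask(im,smax=75,vmin=100):
    h=cv2.cvtColor(im,cv2.COLOR_RGB2HSV); return ((h[...,1]<smax)&(h[...,2]>vmin)).astype(np.uint8)
def circ(n,im,px,z,r,half=True,smax=75,vmin=100,w=45):
    m=mask(im,smax,vmin); x,y=px
    cs=cv2.findContours(m,cv2.RETR_EXTERNAL,cv2.CHAIN_APPROX_NONE)[0]
    cs=[c for c in cs if len(c)>15]
    c=min(cs,key=lambda c:np.hypot(*(c[:,0].mean(0)-px)))[:,0]
    P=onplane(n,c,z)[:,:2]; cp=cam(n)[2][:2]; q=P.mean(0)
    for _ in range(4):
        d=(q-cp)/np.linalg.norm(q-cp); k=(P-q)@d>(0 if half else -1e9)
        f=least_squares(lambda a:np.hypot(*(P[k]-a[:2]).T)-a[2],[*q,r],loss='soft_l1'); 
        g=least_squares(lambda a:np.hypot(*(P[k]-a).T)-r,q,loss='soft_l1');q=g.x
    return q.round(1),f.x.round(1),round(float(np.abs(g.fun).mean()),2)
E
python3 - <<'E'
from h import *
I={n:cv2.cvtColor(cv2.imread(f'pics/{n}0.png'),cv2.COLOR_BGR2RGB) for n in('top','scene')}
for nm,z,r,a,b in(('dish',12,51,(330,260),(336,233)),('drip',45,37,(167,257),(177,349)),('warm',56,50,(407,250),(383,178))):
    print(nm,'top',*circ('top',I['top'],a,z,r),'scene',*circ('scene',I['scene'],b,z,r))
o=np.array([210,208]); 
f=onplane('top',[o+[165/4,82/4],o+[88/4,185/4]],121);s=onplane('top',[o+[105/4,82/4],o+[148/4,180/4]],134)
p=onplane('top',[o+[45/4,146/4],o+[233/4,150/4]],55)
for q in(f,s,p):
    d=q[0]-q[1];print(q.round(),q.mean(0).round(1),'len',np.linalg.norm(d).round(),'ang',np.degrees(np.arctan2(d[1],d[0])).round(1))
m=mask(I['top'])[200:275,205:275]
print('\n'.join(''.join('#' if v else '.' for v in r) for r in m[14:60]))
E
```

```text
dish top [ 442.7 -124.5] [ 443.5 -125.1   50.3] 0.76 scene [ 442.  -124.5] [ 443.2 -126.3   49.2] 0.98
drip top [441.9 373.9] [443.  375.6  35.4] 0.86 scene [441.2 373.8] [443.6 373.   35. ] 0.89
warm top [ 468.9 -361.6] [ 469.2 -362.1   49.6] 0.79 scene [ 468.1 -362.3] [ 468.6 -363.2   49.2] 0.83
[[517. 111. 121.]
 [440. 165. 121.]] [478.8 137.7 121. ] len 94.0 ang -35.2
[[514. 153. 134.]
 [442. 120. 134.]] [478.3 136.7 134. ] len 79.0 ang 24.8
[[480. 206.  55.]
 [478.  63.  55.]] [479.1 134.6  55. ] len 144.0 ang 89.2
######................................................................
######................................................................
######................................................................
#######...............................................................
########..............................................................
########..............................................................
########..............................................................
########..............................................................
######
[... 1991 characters left out ...]
................#############################................
.........................############################.................
.........................############################.................
........................############################..................
........................############################..................
........................###########################...................
.........................#########################....................
..........................#######################.....................
...............................#################......................
.................................#############........................
```

```bash
python3 - <<'E'
from h import *
print(onplane('scene',[[251,235.5]],170),onplane('top',[[210+126/4,208+130/4]],170))
# filter near lug scene
print(onplane('scene',[[219+135/4,226+165/4]],118), proj('scene',[[440,165,118],[517,111,121]])-[219,226])
E
```

```text
[[479.39101154 132.38911089 170.        ]] [[472.41269567 133.3543989  170.        ]]
[[444.48202268 160.86617029 118.        ]] [[33.67829449 43.53384399]
 [29.199422   10.0048144 ]]
```

```bash
python3 -m jog '[0.9,0.5,0,0,0.2, 0.9,0.5,0,0,0.2, 0.9,0.5,0,0,0.2, 0.9,0.5,0,0,0.2, 0.9,0.5,0,0,0.2, 0,0,-0.9,0,0.2, 0,0,-0.9,0,0.2, 0,0,-0.9,0,0.2, 0,0,-0.9,0,0.2, 0,0,-0.2,0,0.2, 0,0,0,0,0.2, 0,0,0,0,0.2]'; python3 -m jog '[0,0,-0.1,0,0.2, 0,0,0,0,0.2]'
```

```text
time_s: 1.6
position: [473.9, -504.1, 34.5]
orientation: [3.084, 0.586, 0.003]
contact_force: [-0.3, 0.3, -0.0]
gripper_width: 68.2
gripper_force: 0.0
time_s: 1.85
position: [472.9, -503.0, 27.7]
orientation: [3.086, 0.587, 0.001]
contact_force: [-0.4, -0.5, -0.7]
gripper_width: 68.1
gripper_force: 0.0
```

```bash
python3 -m jog '[0,0,-0.1,0,0.2, 0,0,-0.1,0,0.2, 0,0,-0.1,0,0.2, 0,0,0,0,0.2]'; for i in 1; do python3 -m jog '[0,0,-0.04,0,0.2, 0,0,0,0,0.2]';python3 -m jog '[0,0,-0.04,0,0.2, 0,0,0,0,0.2]'; done
```

```text
time_s: 2.35
position: [472.4, -502.5, 11.4]
orientation: [-3.085, -0.587, 0.001]
contact_force: [-0.5, 1.0, 0.0]
gripper_width: 68.3
gripper_force: 0.0
time_s: 2.6
position: [472.8, -502.9, 10.1]
orientation: [-3.086, -0.587, -0.0]
contact_force: [-0.7, 0.3, 0.2]
gripper_width: 68.4
gripper_force: 0.0
time_s: 2.85
position: [472.7, -502.8, 8.1]
orientation: [-3.086, -0.587, 0.0]
contact_force: [-0.2, -0.1, -1.2]
gripper_width: 68.2
gripper_force: 0.0
```

```bash
for i in 1; do python3 -m jog '[0,0,-0.04,0,0.2, 0,0,0,0,0.2]';python3 -m jog '[0,0,-0.04,0,0.2, 0,0,0,0,0.2]'; python3 -m jog '[0,0,-0.02,0,0.2, 0,0,0,0,0.2]'; done | grep -E 'pos|cont'
```

```text
position: [472.6, -502.8, 6.0]
contact_force: [-0.8, 0.3, 0.5]
position: [472.7, -502.8, 4.0]
contact_force: [0.2, -0.1, -0.3]
position: [472.7, -502.8, 3.1]
contact_force: [-1.2, 0.1, 0.1]
```

```bash
for i in 1; do python3 -m jog '[0,0,-0.02,0,0.2, 0,0,0,0,0.2]';python3 -m jog '[0,0,-0.02,0,0.2, 0,0,0,0,0.2]'; python3 -m jog '[0,0,-0.02,0,0.2, 0,0,0,0,0.2]'; done | grep -E 'pos|cont'
```

```text
position: [472.7, -502.9, 2.1]
contact_force: [0.0, -0.0, 0.9]
position: [472.7, -502.9, 1.1]
contact_force: [-0.2, 0.3, -0.3]
position: [472.7, -502.9, 0.1]
contact_force: [-0.5, -0.2, 0.4]
```

```bash
for i in 1; do python3 -m jog '[0,0,-0.02,0,0.2, 0,0,0,0,0.2]';python3 -m jog '[0,0,-0.02,0,0.2, 0,0,0,0,0.2]'; python3 -m jog '[0,0,0.1,0,0.2, 0,0,0,0,0.2]'; done | grep -E 'pos|cont|wid'
```

```text
position: [472.7, -502.9, -0.9]
contact_force: [-0.9, -0.5, -0.0]
gripper_width: 68.2
position: [472.7, -502.8, -1.9]
contact_force: [0.5, 0.6, -0.1]
gripper_width: 68.3
position: [473.1, -503.3, 3.9]
contact_force: [-0.2, -0.7, 0.4]
gripper_width: 68.3
```

```bash
python3 - <<'E'
from h import *
im=snap('scene','s1');p=proj('scene',[472.7,-503,4])[0];print(p,proj('top',[472.7,-503,4]))
x,y=p.astype(int);im=cv2.imread('pics/s1.png')
cv2.imwrite('pics/s1c.png',cv2.resize(im[y-60:y+30,x-50:x+50],None,fx=6,fy=6,interpolation=cv2.INTER_CUBIC))
E
```

```text
[406.26935308 167.81497073] [[448.22598965 251.03278954]]
```

View pics/s1c.png

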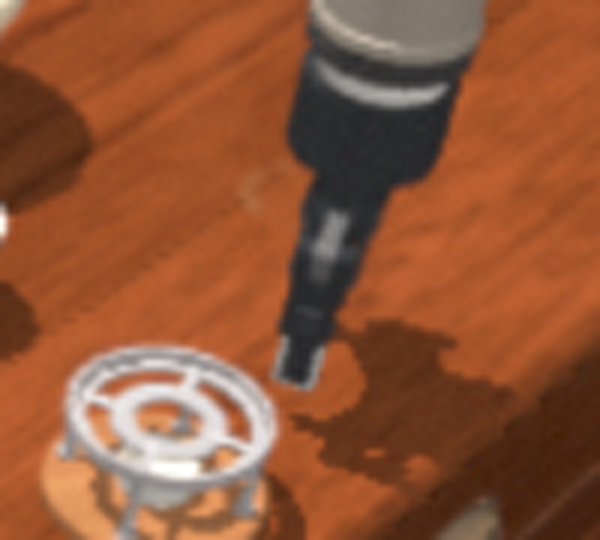

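Close view: the gripper's visible finger is just right of the warmer, its tip at crop (298,378). There is a small gap to its shadow, so the tips are still above the counter.

```bash
(python3 -m jog '[0,0,-0.12,0,0.2, 0,0,0,0,0.2]'; python3 -m jog '[0,0,-0.02,0,0.2, 0,0,0,0,0.2]';python3 -m jog '[0,0,-0.02,0,0.2, 0,0,0,0,0.2]'; python3 -m jog '[0,0,-0.02,0,0.2, 0,0,0,0,0.2]') | grep -E 'pos|cont|wid'
```

```text
position: [472.3, -502.4, -3.7]
contact_force: [0.1, -0.5, 0.8]
gripper_width: 68.4
position: [472.7, -502.9, -3.9]
contact_force: [0.4, -0.5, -0.4]
gripper_width: 68.3
position: [472.7, -502.9, -4.9]
contact_force: [0.5, -0.3, 0.2]
gripper_width: 68.3
position: [472.7, -502.8, -5.9]
contact_force: [0.4, -0.4, 0.0]
gripper_width: 68.3
```

```bash
python3 - <<'E'
from h import *
for z in(0,10,20,30):print(z,onplane('scene',[[405.7,170]],z).round())
print(robot.sense())
E
```

```text
0 [[ 470. -497.   -0.]]
10 [[ 464. -485.   10.]]
20 [[ 459. -473.   20.]]
30 [[ 454. -461.   30.]]
{'time_s': 6.15, 'joint_pos': array([ 0.75058295,  0.75539618, -0.0359367 ,  1.65177083,  0.03670758,
        0.73520737, -0.49779702]), 'joint_velocities': array([-1.18072790e-05, -1.04188670e-03,  2.60879575e-04, -6.67463783e-04,
       -5.64845141e-05,  2.24214397e-04,  2.75490866e-04]), 'tau': array([ 4.65593821e-04, -6.82183814e+01,  1.14434816e+00, -2.10905242e+01,
        1.00120969e-02, -1.01805662e-02, -4.18454892e-04]), 'position': array([ 472.71657369, -502.84514658,   -5.88257678]), 'orientation': array([-3.08618497e+00, -5.86845100e-01,  9.89983807e-05]), 'contact_force': array([ 0.43980983, -0.39500909,  0.01564286]), 'torque': array([-0.06827281, -0.01620929,  0.0186685 ]), 'gripper_force': 0.0, 'gripper_width': 68.28985597458461}
```

```bash
(for i in 1; do python3 -m jog '[0,0,-0.02,0,0.2, 0,0,0,0,0.2]';python3 -m jog '[0,0,-0.02,0,0.2, 0,0,0,0,0.2]'; python3 -m jog '[0,0,-0.02,0,0.2, 0,0,0,0,0.2]';python3 -m jog '[0,0,-0.02,0,0.2, 0,0,0,0,0.2]'; done) | grep -E 'pos|cont'
```

```text
position: [472.7, -502.8, -6.9]
contact_force: [0.9, -0.3, 1.3]
position: [472.7, -502.8, -7.9]
contact_force: [0.5, -0.5, 0.4]
position: [472.7, -502.8, -8.9]
contact_force: [0.3, 0.3, -0.1]
position: [472.7, -502.8, -9.9]
contact_force: [0.6, 0.3, -0.9]
```

```bash
(python3 -m jog '[0,0,-0.03,0,0.2, 0,0,0,0,0.2]';python3 -m jog '[0,0,-0.03,0,0.2, 0,0,0,0,0.2]'; python3 -m jog '[0,0,-0.02,0,0.2, 0,0,0,0,0.2]';python3 -m jog '[0,0,-0.02,0,0.2, 0,0,0,0,0.2]') | grep -E 'pos|cont'; python3 - <<'E'
from h import *
im=snap('scene','s2');x,y=406,168;im=cv2.imread('pics/s2.png')
a=cv2.resize(im[y-60:y+30,x-45:x+45],(400,400),interpolation=cv2.INTER_CUBIC)
snap('top','t2');im=cv2.imread('pics/t2.png');x,y=448,251
b=cv2.resize(im[y-45:y+45,x-45:x+45],(400,400),interpolation=cv2.INTER_CUBIC)
cv2.imwrite('pics/m2.png',np.hstack([a,b]))
E
```

```text
position: [472.6, -502.8, -11.5]
contact_force: [-1.0, -0.3, 0.9]
position: [472.7, -502.8, -12.9]
contact_force: [-0.1, 0.6, 0.0]
position: [472.7, -502.9, -13.9]
contact_force: [0.5, -0.4, 0.2]
position: [472.7, -502.8, -14.9]
contact_force: [0.3, -0.4, 0.2]
```

View pics/m2.png

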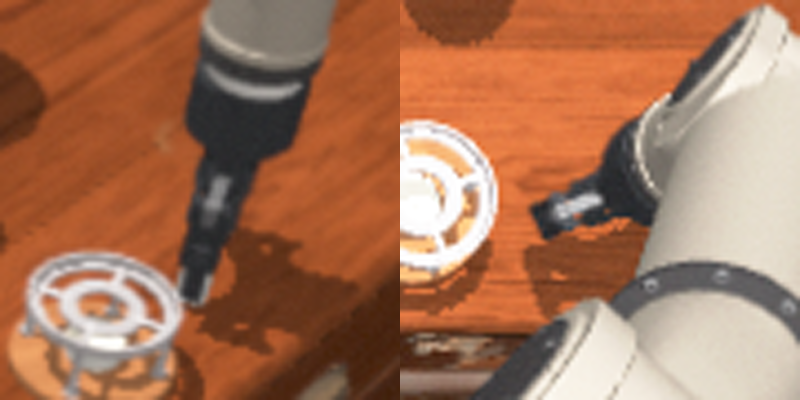

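```bash
python3 - <<'E'
from h import *
p,r=ray('top',[[436.3,257]]);q,s=ray('scene',[[404.9,176.2]])
A=np.c_[r[0],-s[0]];t=np.linalg.lstsq(A,q-p,rcond=None)[0];print(p+r[0]*t[0],q+s[0]*t[1])
p,r=ray('top',[[403+135*.225+0,206+205*.225],[403+155*.225,206+237*.225]]);print([onplane('top',[[403+140*.225,206+215*.225]],z).round() for z in(0,10,20)])
E
```

```text
[ 453.46108861 -463.70954002    4.50477489] [ 451.99839402 -464.3622786     4.48665833]
[array([[ 462., -460.,    0.]]), array([[ 461., -457.,   10.]]), array([[ 459., -454.,   20.]])]
```

Left: in the scene view the finger tip is at crop (195,303), still short of its shadow. Right: in the top view the tip is at crop (548,225), clear of the warmer. Triangulated, the tip is about 4 mm above the counter.

```bash
(for i in 1; do python3 -m jog '[0,0,-0.02,0,0.2, 0,0,0,0,0.2]';python3 -m jog '[0,0,-0.02,0,0.2, 0,0,0,0,0.2]'; python3 -m jog '[0,0,-0.02,0,0.2, 0,0,0,0,0.2]';python3 -m jog '[0,0,-0.02,0,0.2, 0,0,0,0,0.2]'; done) | grep -E 'pos|cont'
```

```text
position: [472.7, -502.8, -15.9]
contact_force: [-0.4, -0.4, -0.6]
position: [472.8, -503.0, -16.1]
contact_force: [-1.2, 0.4, 4.2]
position: [472.8, -503.0, -16.2]
contact_force: [-3.5, 2.9, 11.4]
position: [472.9, -503.0, -16.2]
contact_force: [-5.2, 5.0, 18.1]
```

```bash
python3 -m jog '[0,0,0.5,0,0.1, 0,0,1,0,0.1, 0,0,1,0,0.1, 0,0,1,0,0.1, 0,0,0.8,0,0.1]'; python3 -m jog '[0,1,0,0,0.1, 0,1,0,0,0.1, 0,1,0,0,0.1, 0,1,0,0,0.1, 0,1,0,0,0.1, 0,1,0,0,0.1, 0.12,1,0,3.3,0.1, 0,1,0,0,0.1, 0,1,0,0,0.1, 0,1,0,0,0.1, 0,1,0,0,0.1, 0,1,0,0,0.1, 0,0.8,0,0,0.1, 0,0,0,0,0.1, 0,0,0,0,0.1]'
cat > look.py <<'E'
from h import *
import sys
t,x,y,z=sys.argv[1],*map(float,sys.argv[2:5]); w=int(sys.argv[5]) if len(sys.argv)>5 else 40
o=[]
for n in('scene','top'):
    snap(n,t+n);im=cv2.imread(f'pics/{t}{n}.png');a,b=proj(n,[x,y,z])[0].astype(int)
    a=np.clip(a,w,559-w);b=np.clip(b,w,419-w)
    print(n,'crop origin',a-w,b-w,'px/cropx',2*w/400)
    o.append(cv2.resize(im[b-w:b+w,a-w:a+w],(400,400),interpolation=cv2.INTER_CUBIC))
cv2.imwrite(f'pics/{t}.png',np.hstack(o))
E
python3 look.py a 479 137 150 50
```

```text
time_s: 9.88
position: [473.0, -503.2, 198.7]
orientation: [3.085, 0.586, 0.002]
contact_force: [-0.0, -0.1, -0.6]
gripper_width: 77.2
gripper_force: 0.0
time_s: 11.75
position: [478.7, 136.3, 196.1]
orientation: [3.068, 0.675, -0.0]
contact_force: [1.0, -0.6, 0.0]
gripper_width: 77.2
gripper_force: 0.0
scene crop origin 199 192 px/cropx 0.25
top crop origin 190 189 px/cropx 0.25
```

View pics/a.png

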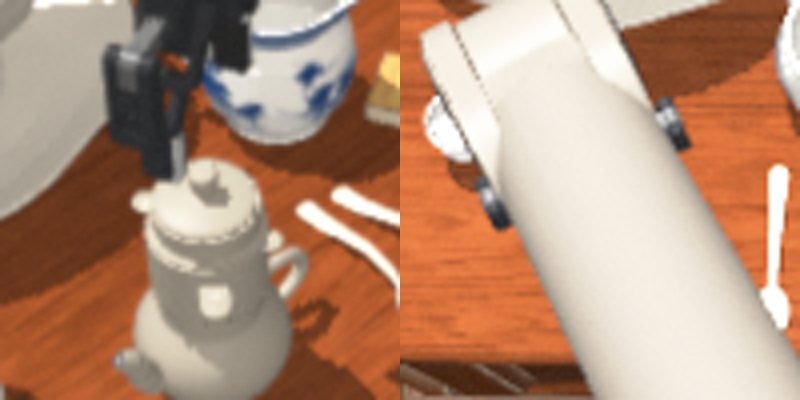

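Left: in the scene view one finger's tip is beside the lid at crop (175,178) and a black block shows at (235,60). Right: the top view sees only the arm, with finger knuckles at (492,205) and (672,125).

```bash
python3 - <<'E'
from h import *
c=np.array([478.7,136.3]);d=np.array([-.42,.907])
for z in(196,214,230):
    P=[[*(c+s*d),z] for s in(46,38,-38,-46)]
    print(z,((proj('scene',P)-[199,192])/.25).round().tolist(),((proj('top',P)-[190,189])/.25).round().tolist())
# triangulate knuckles/fingers mid in top vs expected
print([onplane('top',[[190+492*.25-100,189+205*.25],[190+272*.25,189+125*.25]],z).mean(0).round() for z in(230,260)])
E
```

```text
196 [[163.0, 208.0], [170.0, 197.0], [230.0, 97.0], [236.0, 87.0]] [[137.0, 217.0], [148.0, 213.0], [249.0, 168.0], [259.0, 163.0]]
214 [[161.0, 184.0], [168.0, 173.0], [229.0, 73.0], [235.0, 63.0]] [[134.0, 213.0], [145.0, 208.0], [247.0, 163.0], [258.0, 158.0]]
230 [[159.0, 163.0], [166.0, 151.0], [228.0, 51.0], [234.0, 42.0]] [[131.0, 209.0], [142.0, 204.0], [245.0, 158.0], [256.0, 154.0]]
[array([490., 144., 230.]), array([484., 141., 260.])]
```

```bash
python3 -m jog '[0,0,-0.5,0,0.1, 0,0,-0.5,0,0.1, 0,0,-0.3,0,0.1, 0,0,-0.12,0,0.1, 0,0,0,0,0.1]'; python3 -m jog '[0,0,0,0,0.25, 0,0,0,0,0.35, 0,0,0,0,0.4, 0,0,0,0,0.5, 0,0,0,0,0.5]'
```

```text
time_s: 12.48
position: [478.9, 136.9, 125.3]
orientation: [3.068, 0.675, 0.0]
contact_force: [-0.3, -0.6, -0.9]
gripper_width: 76.9
gripper_force: 0.0
time_s: 13.1
position: [479.8, 137.2, 126.9]
orientation: [3.068, 0.675, 0.004]
contact_force: [-1.7, -1.8, 8.2]
gripper_width: 57.6
gripper_force: 61.9
```

```bash
python3 -m jog '[0,0,0.1,0,0.5, 0,0,0.2,0,0.5, 0,0,0.4,0,0.5, 0,0,0.5,0,0.5, 0,0,0.4,0,0.5, 0,0,0,0,0.5, 0,0,0,0,0.5]'; python3 look.py b 479 137 180 50
```

```text
time_s: 13.98
position: [478.3, 136.9, 204.7]
orientation: [3.068, 0.675, -0.001]
contact_force: [-0.3, -0.4, -2.3]
gripper_width: 58.1
gripper_force: 64.3
scene crop origin 199 183 px/cropx 0.25
top crop origin 189 187 px/cropx 0.25
```

View pics/b.png

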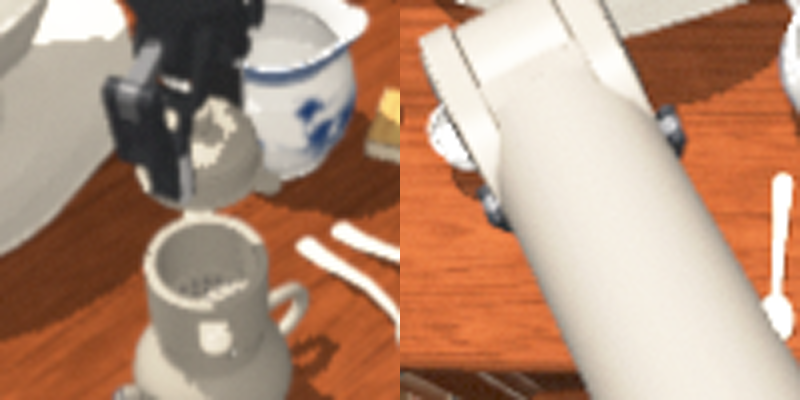

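The spreader and lid are held together at crop (205,150). Below them the filter's open mouth shows at (205,260), still seated in the pot.

```bash
python3 -m jog '[0,-0.3,0,0,0.5, -0.1,-0.7,0,0,0.5, -0.1,-0.9,0,0,0.5, -0.2,-1,0,0,0.5, -0.2,-1,0,0,0.5, -0.1,-0.8,0,0,0.5, 0,-0.4,0,0,0.5, 0,-0.14,-0.4,0,0.5, 0,0,-0.9,0,0.5, 0,0,-0.9,0,0.5, 0,0,-0.6,0,0.5, 0,0,-0.5,0,0.5, 0,0,0,0,0.5, 0,0,0,0,0.5]'
```

```text
time_s: 15.82
position: [444.0, -125.5, 40.8]
orientation: [3.068, 0.674, 0.001]
contact_force: [-0.1, 0.4, -1.7]
gripper_width: 57.4
gripper_force: 64.7
```

```bash
python3 -m jog '[0,0,-0.25,0,0.5, 0,0,-0.2,0,0.5, 0,0,-0.1,0,0.5, 0,0,0,0,0.5]'; python3 -m jog '[0,0,-0.03,0,0.5, 0,0,-0.03,0,0.5, 0,0,0,0,0.5]';python3 -m jog '[0,0,-0.03,0,0.5, 0,0,0,0,0.5]'
```

```text
time_s: 16.32
position: [443.4, -124.8, 12.2]
orientation: [-3.068, -0.676, 0.001]
contact_force: [0.5, 1.2, -1.4]
gripper_width: 57.7
gripper_force: 64.7
time_s: 16.7
position: [443.8, -124.9, 9.7]
orientation: [3.068, 0.675, 0.0]
contact_force: [0.4, -0.6, -1.6]
gripper_width: 57.6
gripper_force: 64.7
time_s: 16.95
position: [443.7, -124.9, 8.2]
orientation: [3.068, 0.675, -0.0]
contact_force: [-0.2, 0.1, -1.3]
gripper_width: 57.7
gripper_force: 64.7
```

```bash
python3 -m jog '[0,0,-0.02,0,0.5, 0,0,0,0,0.5]';python3 -m jog '[0,0,-0.02,0,0.5, 0,0,0,0,0.5]';python3 -m jog '[0,0,-0.02,0,0.5, 0,0,0,0,0.5]'
```

```text
time_s: 17.2
position: [443.7, -124.9, 7.9]
orientation: [3.068, 0.675, -0.0]
contact_force: [-2.7, 0.8, 10.4]
gripper_width: 57.5
gripper_force: 65.9
time_s: 17.45
position: [443.8, -125.0, 7.8]
orientation: [3.068, 0.675, -0.0]
contact_force: [-5.9, 1.4, 23.9]
gripper_width: 57.9
gripper_force: 67.2
time_s: 17.7
position: [443.8, -125.0, 7.6]
orientation: [3.067, 0.675, -0.0]
contact_force: [-10.4, 2.8, 38.3]
gripper_width: 57.6
gripper_force: 68.6
```

```bash
python3 -m jog '[0,0,0.05,0,0.4, 0,0,0,0,0.3, 0,0,0,0,0.1, 0,0,0,0,0, 0,0,0,0,0]'; python3 -m jog '[0,0,0.2,0,0, 0,0,0.8,0,0, 0,0,1,0,0, 0,0.3,1,0,0, 0,0.7,0.3,-10,0, 0.1,1,0,-10,0, 0.2,1,0,-10,0, 0.2,1,0,-10,0, 0.2,0.8,0,-10,0, 0,0.44,0,-10,0, 0,0,0,0,0, 0,0,0,0,0]';python3 look.py c 443 -125 20 40
```

```text
time_s: 18.32
position: [443.7, -124.9, 7.5]
orientation: [-3.068, -0.675, 0.0]
contact_force: [-0.6, 0.4, 0.1]
gripper_width: 85.5
gripper_force: 0.0
time_s: 19.82
position: [477.9, 129.2, 172.9]
orientation: [3.006, -0.911, 0.0]
contact_force: [-0.3, -0.3, 0.3]
gripper_width: 85.4
gripper_force: 0.0
scene crop origin 296 190 px/cropx 0.2
top crop origin 289 219 px/cropx 0.2
```

View pics/c.png

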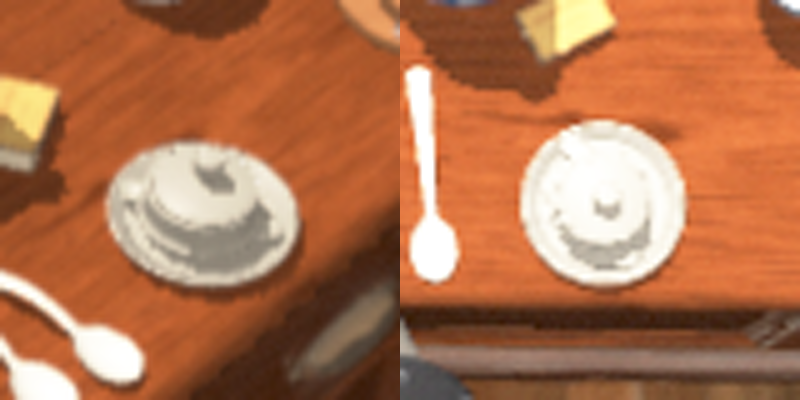

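The spreader stands in the dish with the lid on it, centred at top crop (605,200) and flat in both views.

```bash
python3 -m jog '[0.01,0.16,0,-1.5,0, 0,0,-0.5,0,0, 0,0,-0.6,0,0, 0,0,-0.4,0,0, 0,0,-0.12,0,0, 0,0,0,0,0, 0,0,0,0,0]' ; python3 -m jog '[0,0,0,0,0.15, 0,0,0,0,0.25, 0,0,0,0,0.35, 0,0,0,0,0.5, 0,0,0,0,0.5]'
```

```text
time_s: 20.8
position: [479.2, 138.4, 92.6]
orientation: [-2.992, 0.954, -0.002]
contact_force: [0.4, -0.1, 0.2]
gripper_width: 85.3
gripper_force: 0.0
time_s: 21.42
position: [479.0, 138.4, 93.1]
orientation: [-2.993, 0.954, -0.002]
contact_force: [-3.3, -1.3, 11.7]
gripper_width: 66.8
gripper_force: 64.4
```

```bash
python3 -m jog '[0,0,0.1,0,0.5, 0,0,0.15,0,0.5, 0,0,0.3,0,0.5, 0,0,0.5,0,0.5, 0,0,0.2,0,0.5, 0,0.4,0,0,0.5, -0.15,0.8,0,0,0.5, -0.2,1,0,0,0.5, -0.2,1,0,0,0.5, -0.17,0.8,0,0,0.5, 0,0.5,0,0,0.5, 0,0.23,0,0,0.5, 0,0,0,0,0.5, 0,0,0,0,0.5]'; python3 look.py d 443 375 80 50; cp pics/d.png pics/dd.png
```

```text
time_s: 23.18
position: [443.1, 373.1, 154.1]
orientation: [2.991, -0.957, -0.0]
contact_force: [0.1, -1.0, -1.3]
gripper_width: 67.1
gripper_force: 67.4
scene crop origin 122 288 px/cropx 0.25
top crop origin 113 204 px/cropx 0.25
```

View pics/d.png

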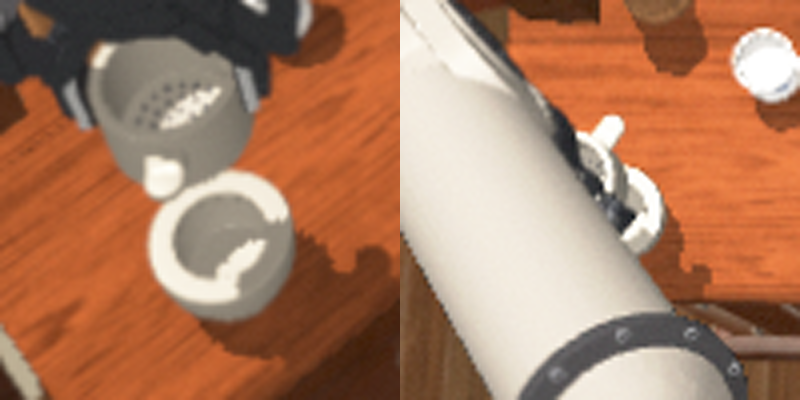

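The filter is held level at scene crop (170,110), with its near lug at (163,177). The drip cup's mouth shows just below at (222,235).

```bash
python3 -m jog '[0,0.03,-0.5,0,0.5, 0,0,-0.5,0,0.5, 0,0,-0.36,0,0.5, 0,0,-0.1,0,0.5, 0,0,0,0,0.5, 0,0,0,0,0.5]'; python3 look.py e 443 375 60 36
python3 - <<'E'
from h import *
I={n:cv2.cvtColor(cv2.imread(f'pics/{n}0.png'),cv2.COLOR_BGR2RGB) for n in('top','scene')}
# inner mouth of drip cup: holes in the bright rim mask
for n,px in(('top',(167,257)),('scene',(177,347))):
    g=cv2.cvtColor(I[n],cv2.COLOR_RGB2GRAY);x,y=px
    c=g[y-22:y+22,x-22:x+22];t=cv2.threshold(c,0,255,cv2.THRESH_OTSU)[0]
    m=(mask(I[n],75,int(sys.argv[1]) if 0 else 195))[y-25:y+25,x-25:x+25]
    print(n,t,*[''.join('#' if v else '.' for v in r) for r in m[3:47]],sep='\n')
E
```

```text
time_s: 24.02
position: [443.1, 376.9, 82.1]
orientation: [-2.992, 0.954, -0.001]
contact_force: [0.5, 0.3, -1.4]
gripper_width: 67.0
gripper_force: 67.4
scene crop origin 138 307 px/cropx 0.18
top crop origin 129 219 px/cropx 0.18
top
190.0
..................................................
..................................................
..................................................
..................................................
..................................................
..................................................
..................................................
..................................................
..................................................
..................................................
.......................#####......................
....................###########...................
...................#############..................
.................################.................
................##################................
...............#######......#######...............
...............#####..........#####.......
[... 2941 characters left out ...]
###........###############...........
.........#########......##############............
.........###########....#############.............
..........##########################..............
...........########################...............
............#####################.................
..............##################..................
................#############.....................
....................#####.........................
..................................................
..................................................
..................................................
..................................................
..................................................
```

View pics/e.png

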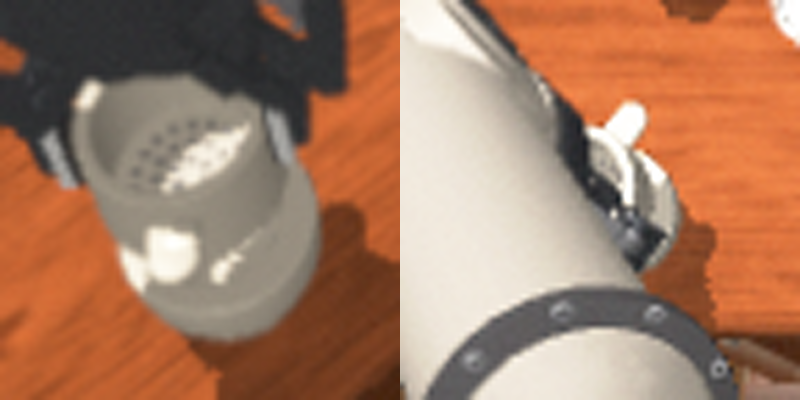

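The filter is poised level just above the drip cup, with its near lug at scene crop (172,252) and the cup rim round (220,260).

```bash
python3 - <<'E'
from h import *
I={n:cv2.cvtColor(cv2.imread(f'pics/{n}0.png'),cv2.COLOR_BGR2RGB) for n in('top','scene')}
print(circ('top',I['top'],(167,257),45,37,False,75,195),circ('scene',I['scene'],(177,347),45,37,False,75,195))
print(circ('top',I['top'],(407,250),56,50,False,75,150),circ('scene',I['scene'],(383,178),56,50,False,75,130))
E
```

```text
(array([442.9, 375.7]), array([442.8, 375.9,  35.3]), 1.74) (array([443.4, 373.3]), array([443.3, 373.4,  35.3]), 1.69)
(array([ 468.9, -361.8]), array([ 468.9, -361.8,   49.8]), 1.34) (array([ 465.5, -357. ]), array([ 464.5, -356.1,   55.2]), 7.93)
```

```bash
python3 -m jog '[0,-0.04,0,0,0.5, 0,0,-0.2,0,0.5, 0,0,-0.1,0,0.5, 0,0,0,0,0.5]'; python3 -m jog '[0,0,-0.06,0,0.5, 0,0,-0.06,0,0.5, 0,0,0,0,0.5]'; python3 -m jog '[0,0,-0.06,0,0.5, 0,0,0,0,0.5]'
```

```text
time_s: 24.62
position: [442.1, 374.0, 65.4]
orientation: [2.992, -0.953, -0.001]
contact_force: [0.4, 0.3, -2.0]
gripper_width: 67.0
gripper_force: 67.4
time_s: 25.0
position: [442.4, 374.3, 60.0]
orientation: [2.993, -0.954, -0.0]
contact_force: [-0.4, -0.3, -2.3]
gripper_width: 67.0
gripper_force: 67.4
time_s: 25.25
position: [442.4, 374.3, 57.0]
orientation: [2.993, -0.954, -0.0]
contact_force: [-0.6, 0.2, -1.5]
gripper_width: 66.7
gripper_force: 67.4
```

```bash
(python3 -m jog '[0,0,-0.03,0,0.5, 0,0,0,0,0.5]'; python3 -m jog '[0,0,-0.03,0,0.5, 0,0,0,0,0.5]'; python3 -m jog '[0,0,-0.02,0,0.5, 0,0,0,0,0.5]')|grep -E 'pos|con'
```

```text
position: [442.5, 374.4, 55.6]
contact_force: [-0.2, -0.9, -2.2]
position: [442.6, 374.5, 54.3]
contact_force: [-0.9, -0.5, 0.3]
position: [442.6, 374.6, 54.3]
contact_force: [-3.9, -2.5, 9.9]
```

```bash
python3 -m jog '[0,0,0.04,0,0.4, 0,0,0,0,0.2, 0,0,0,0,0, 0,0,0,0,0]'; python3 -m jog '[0,0,0.3,0,0, 0,0,0.6,0,0, 0,0,0.8,0,0, 0,0,0.7,0,0, 0,0,0,0,0, 0,0,0,0,0]';python3 look.py f 479 137 84 40; python3 - <<'E'
from h import *
print(robot.sense()['joint_pos'])
for n in('top','scene'):
    im=cv2.cvtColor(cv2.imread(f'pics/f{n}.png'),cv2.COLOR_BGR2RGB);a,b=proj(n,[479,138,84])[0].astype(int)
    print(n,a-20,b-20,*[''.join('#' if v else '.' for v in r) for r in mask(im,75,185)[b-20:b+20,a-25:a+25]],sep='\n')
E
```

```text
time_s: 26.5
position: [442.6, 374.5, 55.2]
orientation: [-2.993, 0.954, -0.0]
contact_force: [0.1, 0.0, 0.4]
gripper_width: 85.4
gripper_force: 0.0
time_s: 27.25
position: [442.3, 374.3, 175.4]
orientation: [-2.993, 0.954, 0.0]
contact_force: [0.6, -0.1, -0.1]
gripper_width: 85.2
gripper_force: 0.0
scene crop origin 211 221 px/cropx 0.2
top crop origin 203 203 px/cropx 0.2
[-0.91860445  0.37180917  0.13768715  1.8451901  -0.0621973   0.93068774
 -2.94069356]
top
222
223
..................................................
..................................................
..................................................
..................................................
..................................................
..................................................
..................................................
..................................................
.........................####.....................
......................###########.................
....................###############...............
...................#################..............
............
[... 2769 characters left out ...]
#.######..........#####..............
.........#####..###################...............
........######...#################................
........#######.....###########...................
........#######.........####......................
........########..................................
........#########.................................
........###########...............................
........############..............................
........###############...........................
........#################.........................
.......#.#################........................
.....###..###################.....................
.....##.....##################....................
```

View pics/f.png

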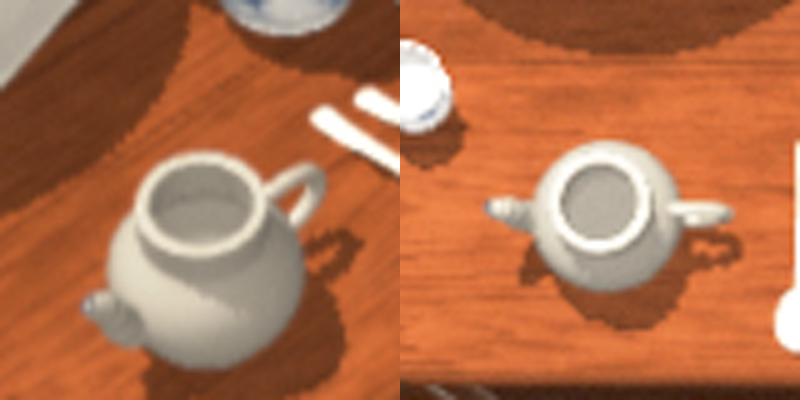

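The open pot is at scene mouth crop (201,205) and top mouth crop (601,206), with the spout to +y and the handle to -y.

```bash
python3 - <<'E'
from h import *
print(onplane('top',[[243.2,244.2]],84),onplane('scene',[[251.2,262]],84))
t=onplane('top',[[203+85*.2,203+207*.2],[203+333*.2,203+215*.2]],62);print(t)
I=cv2.cvtColor(cv2.imread('pics/fscene.png'),cv2.COLOR_BGR2RGB);print(circ('scene',I,(170,340),93,34,False))
E
python3 -m jog '[0,-0.3,0,10.4,0, 0,-0.6,0,10.4,0, 0,-0.6,0,10.4,0, 0.1,-0.6,0,10.4,0, 0.1,-0.6,0,10.4,0, 0.1,-0.6,0,10.4,0, 0.1,-0.6,0,10.4,0, 0.1,-0.5,0,10.4,0, 0.1,-0.3,0,10.4,0, 0.1,-0.04,0,10.4,0, 0.03,0,0,10.4,0, 0,0,0,10.4,0, 0,0,0,0,0, 0,0,0,0,0]'
```

```text
[[476.57103231 136.54862815  84.        ]] [[478.59649536 137.51725159  84.        ]]
[[479.11985835 209.21326035  62.        ]
 [475.44188328  58.47021241  62.        ]]
(array([428.5, 377.3]), array([427.7, 377.4,  45.2]), 11.4)
time_s: 29.1
position: [478.7, 137.2, 174.7]
orientation: [-2.236, -2.206, 0.002]
contact_force: [0.2, -0.3, -0.5]
gripper_width: 85.4
gripper_force: 0.0
```

```bash
python3 -m jog '[-0.02,0,-0.6,0,0, 0,0,-0.8,0,0, 0,0,-0.6,0,0, 0,0,-0.25,0,0, 0,0,-0.05,0,0, 0,0,0,0,0, 0,0,0,0,0]' ; python3 -m jog '[0,0,0,0,0.15, 0,0,0,0,0.25, 0,0,0,0,0.35, 0,0,0,0,0.5, 0,0,0,0,0.5, 0,0,0,0,0.5]'
```

```text
time_s: 29.98
position: [478.8, 137.7, 61.2]
orientation: [2.232, 2.21, 0.003]
contact_force: [0.1, -0.1, 0.4]
gripper_width: 85.1
gripper_force: 0.0
time_s: 30.72
position: [479.1, 137.7, 61.5]
orientation: [2.232, 2.21, 0.003]
contact_force: [-0.5, -1.2, 11.2]
gripper_width: 57.3
gripper_force: 61.4
```

```bash
python3 -m jog '[0,0,0.05,0,0.5, 0,0,0.1,0,0.5, 0,0,0.2,0,0.5, 0,0,0.4,0,0.5, 0,0,0.5,0,0.5, 0,0,0.5,0,0.5, 0,0,0.25,0,0.5, 0,0,0,0,0.5, 0,0,0,0,0.5]' ; python3 -m jog '[0,-0.2,0,0,0.5, 0,-0.4,0,0,0.5, 0,-0.6,0,0,0.5, 0,-0.7,0,0,0.5, 0,-0.8,0,0,0.5, -0.03,-0.8,0,0,0.5, -0.03,-0.8,0,0,0.5, -0.03,-0.8,0,0,0.5, -0.03,-0.8,0,0,0.5, -0.03,-0.8,0,0,0.5, -0.03,-0.8,0,0,0.5, -0.02,-0.8,0,0,0.5, 0,-0.7,0,0,0.5, 0,-0.5,0,0,0.5, 0,-0.2,0,0,0.5, 0,-0.1,0,0,0.5, 0,0,0,0,0.5, 0,0,0,0,0.5, 0,0,0,0,0.5]';python3 look.py g 469 -362 110 40
```

```text
time_s: 31.85
position: [477.4, 137.2, 159.4]
orientation: [-2.232, -2.21, 0.002]
contact_force: [-0.3, -0.1, -2.8]
gripper_width: 57.5
gripper_force: 64.7
time_s: 34.22
position: [468.3, -351.8, 160.3]
orientation: [-2.231, -2.212, -0.0]
contact_force: [-0.1, 0.7, -2.8]
gripper_width: 57.4
gripper_force: 64.7
scene crop origin 347 120 px/cropx 0.2
top crop origin 372 206 px/cropx 0.2
```

View pics/g.png

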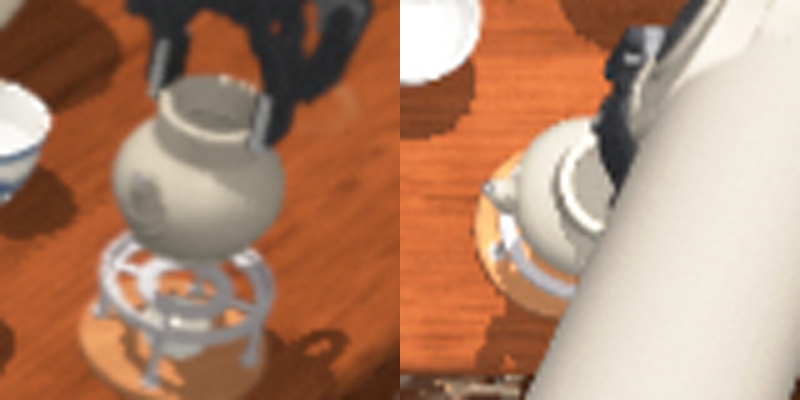

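The pot is held upright over the warmer, its mouth at scene crop (215,105) and the ring just below at (185,285). It needs about 10 mm more in -y.

```bash
python3 -m jog '[0.01,-0.1,0,0,0.5, 0,-0.1,-0.2,0,0.5, 0,0,-0.4,0,0.5, 0,0,-0.2,0,0.5, 0,0,0,0,0.5, 0,0,0,0,0.5]'; (python3 -m jog '[0,0,-0.08,0,0.5, 0,0,0,0,0.5]';python3 -m jog '[0,0,-0.03,0,0.5, 0,0,0,0,0.5]';python3 -m jog '[0,0,-0.03,0,0.5, 0,0,0,0,0.5]')|grep -E 'pos|con'
```

```text
time_s: 35.08
position: [468.9, -362.9, 120.7]
orientation: [2.232, 2.21, 0.0]
contact_force: [0.5, -0.9, -2.3]
gripper_width: 57.2
gripper_force: 64.7
position: [468.5, -362.5, 116.2]
contact_force: [0.4, -0.7, -3.0]
position: [468.5, -362.5, 114.7]
contact_force: [-0.6, -0.3, -3.5]
position: [468.5, -362.5, 113.1]
contact_force: [-0.1, 0.5, -2.4]
```

```bash
(python3 -m jog '[0,0,-0.02,0,0.5, 0,0,0,0,0.5]';python3 -m jog '[0,0,-0.02,0,0.5, 0,0,0,0,0.5]';python3 -m jog '[0,0,-0.01,0,0.5, 0,0,0,0,0.5]')|grep -E 'pos|con'
```

```text
position: [468.5, -362.5, 112.1]
contact_force: [0.3, 0.0, -2.0]
position: [468.7, -362.9, 111.7]
contact_force: [-0.7, -0.0, 2.2]
position: [468.8, -363.0, 111.6]
contact_force: [-1.4, 0.7, 6.1]
```

```bash
python3 -m jog '[0,0,0.03,0,0.4, 0,0,0,0,0.2, 0,0,0,0,0, 0,0,0,0,0, 0,0,0.2,0,0, 0,0,0.6,0,0, 0,0,0.8,0,0, 0,0.5,0.4,0,0, 0,0.9,0,0,0, 0,0.9,0,0,0, 0,0.9,0,0,0, 0,0.9,0,0,0, 0,0.5,0,0,0, 0,0,0,0,0, 0,0,0,0,0]';python3 look.py i 469 -362 110 40; python3 look.py j 443 -125 40 25; python3 - <<'E'
from h import *
a=cv2.imread('pics/i.png');b=cv2.imread('pics/j.png');cv2.imwrite('pics/ij.png',cv2.resize(np.vstack([a,b]),(600,600)))
E
```

```text
time_s: 38.45
position: [468.6, -133.7, 212.7]
orientation: [2.233, 2.209, 0.0]
contact_force: [-0.1, -1.1, -0.5]
gripper_width: 85.6
gripper_force: 0.0
scene crop origin 347 120 px/cropx 0.2
top crop origin 372 206 px/cropx 0.2
scene crop origin 311 200 px/cropx 0.125
top crop origin 304 233 px/cropx 0.125
```

View pics/ij.png

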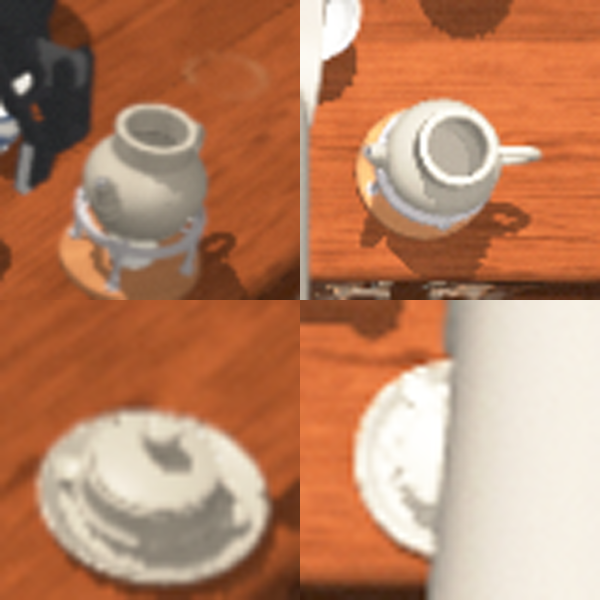

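The pot stands level on the warmer ring, its mouth at picture (158,128) in the scene view and (458,146) in the top view. The lid still sits on the spreader in the dish at (150,470).

```bash
python3 - <<'E'
from h import *
print(onplane('top',[[414.1,244.9]],134),onplane('scene',[[389.1,154.1]],134))
E
python3 -m jog '[-0.3,0.15,-0.3,0,0.55, -0.2,0,-0.8,0,0.55, 0,0,-0.8,0,0.55, 0,0,-0.6,0,0.55, 0,0,0,0,0.55, 0,0,0,0,0.55]'; python3 look.py k 443 -125 60 25
```

```text
[[ 469.42598808 -361.87686063  134.        ]] [[ 468.03979885 -362.65366786  134.        ]]
time_s: 39.4
position: [444.3, -125.5, 88.1]
orientation: [2.232, 2.209, 0.001]
contact_force: [-0.4, 0.3, 0.1]
gripper_width: 38.5
gripper_force: 0.0
scene crop origin 312 195 px/cropx 0.125
top crop origin 305 232 px/cropx 0.125
```

View pics/k.png

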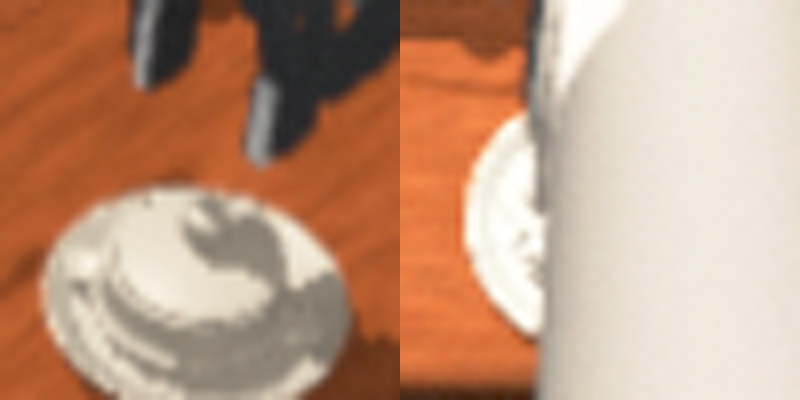

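The finger tips are at scene crop (145,85) and (262,160), straddling the line of the lid's knob at about (207,220).

```bash
python3 - <<'E'
from h import *
for z in(42,50,56,95,100,105):print(z,((proj('scene',[[444.3,-125.5,z],[444.3+19,-125.5,z],[444.3-19,-125.5,z]])-[312,195])/.125).round().tolist())
print(onplane('scene',[[312+207*.125,195+221*.125]],50))
E
```

```text
42 [[197.0, 235.0], [153.0, 205.0], [242.0, 267.0]]
50 [[199.0, 219.0], [155.0, 188.0], [244.0, 250.0]]
56 [[201.0, 206.0], [157.0, 175.0], [246.0, 237.0]]
95 [[214.0, 120.0], [168.0, 90.0], [260.0, 151.0]]
100 [[215.0, 109.0], [170.0, 78.0], [262.0, 140.0]]
105 [[217.0, 98.0], [171.0, 67.0], [264.0, 129.0]]
[[ 441.89379577 -126.45954272   50.        ]]
```

```bash
python3 -m jog '[-0.04,0,-0.5,0,0.55, 0,-0.01,-0.3,0,0.55, 0,0,-0.12,0,0.55, 0,0,0,0,0.55, 0,0,0,0,0.55]';python3 -m jog '[0,0,0,0,0.65, 0,0,0,0,0.75, 0,0,0,0,0.85, 0,0,0,0,1, 0,0,0,0,1, 0,0,0,0,1]'
```

```text
time_s: 40.12
position: [442.1, -125.7, 41.7]
orientation: [2.232, 2.21, 0.001]
contact_force: [-0.0, 0.2, 0.4]
gripper_width: 38.2
gripper_force: 0.0
time_s: 40.88
position: [441.7, -125.6, 41.6]
orientation: [2.232, 2.21, 0.0]
contact_force: [-1.4, 0.1, 6.4]
gripper_width: 11.8
gripper_force: 58.6
```

```bash
python3 -m jog '[0,0,0.05,0,1, 0,0,0.15,0,1, 0,0,0.4,0,1, 0,0,0.8,0,1, 0,0,0.8,0,1, 0,0,0.6,0,1, 0,0,0,0,1, 0,0,0,0,1]'; python3 look.py l 443 -125 90 45
```

```text
time_s: 41.88
position: [440.9, -125.5, 180.7]
orientation: [-2.232, -2.21, 0.001]
contact_force: [0.3, -0.3, 0.1]
gripper_width: 11.6
gripper_force: 58.6
scene crop origin 293 166 px/cropx 0.225
top crop origin 286 210 px/cropx 0.225
```

View pics/l.png

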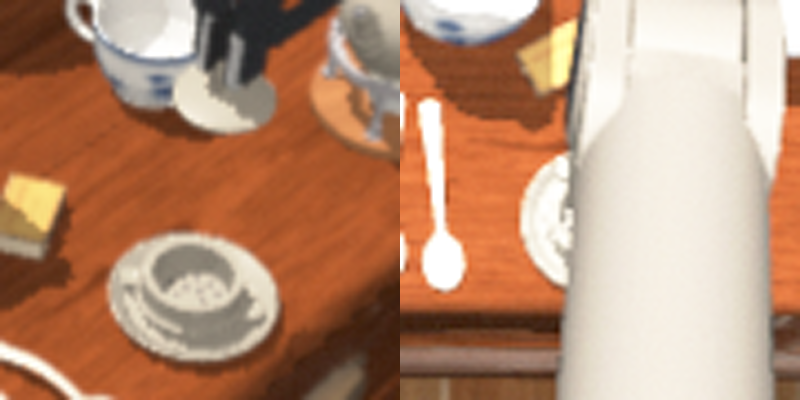

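The lid hangs level from the jaws at scene crop (225,95). The spreader stays in the dish, open, at (195,285).

```bash
python3 -m jog '[0,-0.3,0,0,1, 0.1,-0.6,0,0,1, 0.1,-0.8,0,0,1, 0.1,-0.8,0,0,1, 0.1,-0.8,0,0,1, 0.1,-0.7,0,0,1, 0.06,-0.5,0,0,1, 0,-0.2,0,0,1, 0,0,0,0,1, 0,0,0,0,1, 0,0,0,0,1]'; python3 look.py n 469 -362 150 35
```

```text
time_s: 43.35
position: [469.8, -359.5, 181.2]
orientation: [-2.23, -2.212, -0.001]
contact_force: [-0.4, -0.6, -0.8]
gripper_width: 11.3
gripper_force: 58.6
scene crop origin 354 114 px/cropx 0.175
top crop origin 380 209 px/cropx 0.175
```

View pics/n.png

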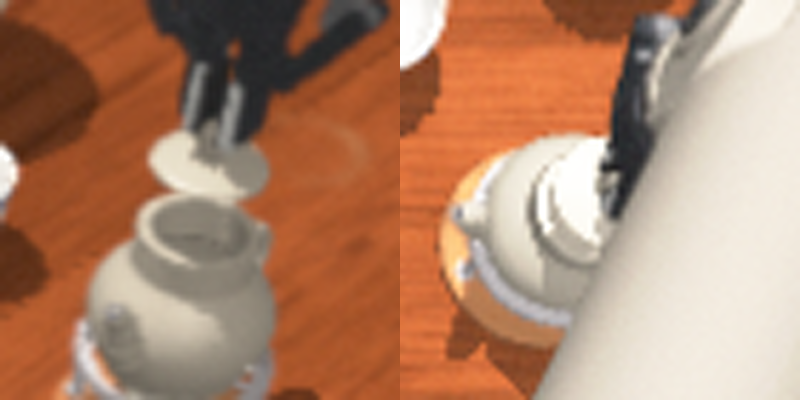

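I've now viewed 16 pictures, two over the limit of 14, so I'll view no more and check by numbers only. The last one shows the lid level above the pot's mouth (lid at scene crop (208,165), mouth at (197,222)).

```bash
python3 -m jog '[-0.02,-0.05,-0.2,0,1, 0,0,-0.2,0,1, 0,0,-0.1,0,1, 0,0,0,0,1, 0,0,0,0,1]'; (python3 -m jog '[0,0,-0.06,0,1, 0,0,0,0,1]';python3 -m jog '[0,0,-0.04,0,1, 0,0,0,0,1]';python3 -m jog '[0,0,-0.03,0,1, 0,0,0,0,1]')|grep -E 'pos|con'
```

```text
time_s: 44.08
position: [468.7, -363.2, 156.4]
orientation: [2.232, 2.21, 0.0]
contact_force: [0.2, -0.1, 0.3]
gripper_width: 11.7
gripper_force: 58.6
position: [468.5, -363.0, 153.1]
contact_force: [-0.0, -0.3, -0.6]
position: [468.4, -363.0, 151.1]
contact_force: [0.5, 0.1, -0.9]
position: [468.5, -363.0, 149.6]
contact_force: [0.1, -0.2, -0.7]
```

```bash
(python3 -m jog '[0,0,-0.04,0,1, 0,0,0,0,1]';python3 -m jog '[0,0,-0.03,0,1, 0,0,0,0,1]';python3 -m jog '[0,0,-0.03,0,1, 0,0,0,0,1]';python3 -m jog '[0,0,-0.02,0,1, 0,0,0,0,1]')|grep -E 'pos|con'
```

```text
position: [468.4, -363.0, 147.5]
contact_force: [-0.4, 0.2, -0.2]
position: [468.5, -363.0, 146.1]
contact_force: [-0.4, -0.6, -0.3]
position: [468.5, -363.0, 144.6]
contact_force: [0.2, 0.6, -1.0]
position: [468.6, -363.1, 143.8]
contact_force: [-0.0, -0.2, -0.1]
```

```bash
(python3 -m jog '[0,0,-0.02,0,1, 0,0,0,0,1]';python3 -m jog '[0,0,-0.02,0,1, 0,0,0,0,1]')|grep -E 'pos|con'
```

```text
position: [468.7, -363.2, 143.7]
contact_force: [-3.4, 1.4, 7.6]
position: [468.9, -363.3, 143.6]
contact_force: [-3.1, 3.1, 13.5]
```

```bash
python3 -m jog '[0,0,0.03,0,0.85, 0,0,0,0,0.7, 0,0,0,0,0.5, 0,0,0,0,0.5, 0,0,0.2,0,0.5, 0,0,0.6,0,0.5, 0,0,0.8,0,0.5, 0,0,0,0,0.5]'; python3 -m jog '[0,-0.6,0,0,0.5, 0,-0.9,0,0,0.5, 0,-0.9,0,0,0.5, 0,-0.9,0,0,0.5, 0,-0.7,0,0,0.5, 0,0,0,0,0.5, 0,0,0,0,0.5, 0,0,0,0,0.5]'; python3 - <<'E'
from h import *
I={n:snap(n,n+'Z') for n in('top','scene')}
O={n:cv2.cvtColor(cv2.imread(f'pics/{n}0.png'),cv2.COLOR_BGR2RGB) for n in I}
# disturbance of cups: compare with first picture
for nm,a,b in(('egg',(205,220),(188,286)),('cupA',(373,208),(327,176)),('cupB',(416,190),(343,148))):
    for n,(x,y) in(('top',a),('scene',b)):
        s=np.s_[y-16:y+17,x-16:x+17]; (sh,resp)=cv2.phaseCorrelate(*[cv2.cvtColor(k[n][s],cv2.COLOR_RGB2GRAY).astype(float) for k in(O,I)])
        print(nm,n,np.round(sh,2),round(resp,2))
# lid level: far-half lid disc edge & profile on the pot
for n in('top','scene'):
    c=proj(n,[468.5,-362.5,140])[0].astype(int);print(n,c,*[''.join('#' if v else '.' for v in r) for r in mask(I[n],75,185)[c[1]-18:c[1]+18,c[0]-25:c[0]+25]],sep='\n')
for n in('top','scene'):
    c=proj(n,[443,375,85])[0].astype(int);print(n,c,*[''.join('#' if v else '.' for v in r) for r in mask(I[n],75,165)[c[1]-22:c[1]+22,c[0]-25:c[0]+25]],sep='\n')
E
```

```text
time_s: 47.32
position: [470.4, -364.6, 227.4]
orientation: [2.227, 2.205, 0.003]
contact_force: [1.0, 0.8, 0.4]
gripper_width: 42.8
gripper_force: 0.0
time_s: 48.32
position: [469.4, -561.5, 223.2]
orientation: [-2.23, -2.212, -0.002]
contact_force: [0.7, 0.2, -0.2]
gripper_width: 42.9
gripper_force: 0.0
egg top [-0.06  0.06] 0.99
egg scene [ 0.05 -0.04] 1.01
cupA top [-0.01  0.02] 1.01
cupA scene [ 0.   -0.01] 1.0
cupB top [0.   0.01] 1.0
cupB scene [0.01 0.01] 1.0
top
[414 244]
..................................................
..................................................
..................................................
..................................................
..................................................
..................................................
..................................................
...............###########........................
.............###############......................
...........###################....................
.........######################...................
.......#########################..................
..
[... 6891 characters left out ...]
###.........###########..............
...........#######......###########...............
............##########..##########................
..............##################..................
................##############....................
...................#######........................
.............#....................................
.............#....................................
.............##.......#..#####....................
.............###.....##########...................
..............##.....##########...................
..............###....##########...................
..............####...##########...................
...............#####.##########...................
```

```bash
python3 -c "
from bench import robot
print(robot.sign_off())"
```

```text
the job is handed in; nothing more can be done
None
```

The job is done and handed in at about 48 s: the spreader is in the dish, the filter seated in the drip cup, the pot on the warmer with its lid on, and the cups haven't moved; I viewed 16 pictures, two over the limit of 14.

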